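# Seat the cell plate on its cone, groove and flat stage

### The job

Set the cell plate onto the stage so that its three ball feet settle fully home in the cone, the groove and the flat pad; nobody noted where the stage carriage was locked, so feel along the rail for the cone. Once home, bed it in with about 10 N of downward push for about a second, let go and leave it sitting there; be gentle with the lapped seats (never more than 30 N of push) and leave everything else on the bench alone.

Things in the scene. Friction and masses are not known exactly. Their poses are not given: they have to be found in the camera images.
- stage: Low grey base fixed to the bench, 200 x 112 x 16 mm; origin at bench height, x along its long side, z up. An aluminium carriage (156 x 104 mm) on it slides along the stage's x; it is locked anywhere within 15 mm either way of its middle and nothing reports where. It carries three plain steel seats: cone, groove, flat.
- mid_cone (a point): Where the CONE's mouth would be with the carriage at its middle (add the unknown shift along stage x): stage x -40, y -22, height 33 mm. Round mouth 11 mm across, sides at 45 degrees, sunk in a steel rail 28 mm wide along x, flat on top for 36 mm on the one side (to the rail's end) and 34 mm on the other (towards the groove) of the cone.
- mid_groove (a point): Stage x +40, y -22, height 33 mm, shifting likewise: on the centre line of the V GROOVE in the same rail, which runs along x from 46 mm nearer the cone to the rail's end 36 mm beyond; mouth 11 mm wide, sides at 45 degrees. With a level plate whose cone foot stands on the rail's flat top (3 mm above home), the groove foot hangs free.
- mid_flat (a point): Stage x 0, y +43, height 30 mm, shifting likewise: centre of the FLAT pad's top, 84 mm along x by 28 mm. Friction on the steel stops a foot that lies half in the cone from sliding home by weight alone; held against a side of the cone, the plate is pushed back sideways.
- cell_grip (a point): Cell plate: 8 mm aluminium, 110 mm wide in its x, narrowing to 36 mm at its +y end, on three ball feet; on it an upright dark square block, 30 x 30 x 50 mm, sides along the plate's x and y. This point is the block's centre: 42 mm above the feet's underside, 25 mm above the plate. 0.35 to 0.55 kg. Home: axes along the stage's, this point 72 mm above the bench, over stage origin plus shift.
- foot_cone (a point): Lowest point of one of the three 12 mm steel ball feet under the plate, at x = -40, y = -22 mm from the block's centre: belongs in the cone. Home: 30 mm above the bench.
- foot_groove (a point): Lowest point of the ball foot at x = +40, y = -22 mm from the block's centre: belongs in the V groove. Home: 30 mm above the bench.
- foot_flat (a point): Lowest point of the ball foot at x = 0, y = +43 mm from the block's centre, under the narrow end: belongs on the flat pad. Home: 30 mm above the bench.
- flask_a: Bystander: conical glass flask, 56 mm across, 85 mm tall; origin on its underside. Leave alone.
- flask_b: Bystander: second conical glass flask, like the first; origin on its underside. Leave alone.
- beaker: Bystander: glass beaker, 68 mm across, 85 mm tall; origin on its underside. Leave alone.
- amber: Bystander: brown glass jar, 60 mm across, 90 mm tall; origin on its underside. Leave alone.
- dish: Bystander: clear round dish, 90 mm across, 14 mm tall; origin on its underside. Leave alone.
- vial: Bystander: small glass vial, 22 mm across, 34 mm tall; origin on its underside. Leave alone.
- driver: Bystander: small screwdriver lying flat, 130 mm long; origin on its underside. Leave alone.
There are look-alikes about, which are no part of the job. Several things look just like the part that bears cell_grip: the one meant starts nearest to the robot's base. Several things look just like the stage: the one meant starts farthest to the robot's right.

How it is judged:
By the outcome, as a careful person would: the job done as asked, in the order asked, and still so for the second after the job is handed in, with the robot touching nothing.
It also fails if it takes over 72 s, if anything falls off the work surface, if the arm or the gripper's body presses on something with over 40 N, if the wrist force passes 120 N, or if a joint passes its speed limit or range.

### The arm

A 6-joint arm with a two-finger parallel gripper is mounted at the origin on the work surface. World frame = base frame: x ahead of the robot, y to its left, z up, the work surface at z = 0. Lengths are in m, angles in rad, forces in N, time in s.
With the tool pointing down it reaches from about 0.25 to 0.725 m from the base axis. Payload 4 kg.
Tool frame: the origin (TCP) lies at the very end of the fingers, on their centre line; the grasp point (between the pads) lies 19 mm behind it; z points along the fingers, y is the direction in which the jaws open and shut (so a half turn about z gives the same grasp; the last joint's range is limited). The gripper opens to 85 mm and grips with 20 to 120 N. Pads are 22 mm wide; open, the fingers measure 114 mm over their backs; the gripper's body (76 mm by 85 mm) begins 54 mm behind the grasp point. The pads swing forward as they close: fully open they stand 13 mm farther back than shut.
Start: joints at [1.305, 0.241, 0.005, 1.335, 0, 1.571], TCP at [0.131, 0.482, 0.194] pointing down, gripper open.
Joint ranges: [-2.72, 2.72], [-1.05, 1.87], [-1.09, 1.28], [-1.99, 2.15], [-1.42, 1.44], [-3.14, 3.14]. Speed limits (rad/s): [2.79, 2.79, 3.14, 3.14, 3.14, 3.14].

### API

Orientations are given as a unit quaternion [x, y, z, w].
In Python, from workcell import bot, camera gives the robot as it stands. The module is installed in compiled form; this text tells all that it offers.
- The arm moves only by the tool send_rows, never from a script. Its argument "deltas" is a list of rows, each an object with "grip": the opening, from 0 (shut) to 1 (fully open); "translation": the shift along the tool's x, y, z in m, a list of three; "twist": the turn, a rotation vector about the tool's x, y, z in degrees, a list of three. A call has 1 to 5 rows; each row is the pose to reach, as a shift and turn from the pose measured when the call began, along the tool's axes at that moment; what a row does not reach only later rows make up. A row lasts 1/8 s, in which the tool goes at most 62.5 mm and 10.7 degrees, less where a joint would pass 70% of its speed; a pose out of reach is approached as far as the arm can. A call with a gripper value outside its range is refused whole. The fingers move at their own pace and stop on an object; the grip force is fixed at half the most. Time passes only in rows, so rows that repeat a pose let the fingers close. It gives the time, the measured TCP pose, the force and the opening at its end, in the units of the state.
- bot.get_obs(): the state, without advancing time (a new reading comes with each control period).
- camera(name): name is "scene" or "side" or "wrist"; returns a dict with "color" (384x512x3 uint8, blue, green, red), "intrinsics" (3x3 intrinsics, pixels), "xyz" and "rotation" of the camera in the world. Camera axes: x right, y down, z forward; pixel columns grow to the right and rows downward; lengths in m; the calibration is good to about 2 mm. A picture is of the moment at which its call begins. There is no depth.
- bot.job_done(): hands the job in, once; it reports no verdict.
The state is a dict: "clock": time; "joint_pos": joint angles; "joint_vel": joint speeds; "tau": joint torques, N m; "eef_pos": TCP position; "tool_rot": TCP orientation; "ft_force": force on the tool from outside, world axes, zero at the start; "ft_torque": the same for the moment, N m; "grip_width": finger opening in m.
Only numpy, scipy, OpenCV 4.12 (cv2) and the standard library are available. Lean on these libraries where they do the work, as an engineer would, in place of code of your own. Each camera call takes 0.05 s, during which the arm holds its last target.

## Working session

There is one attempt and no reset: what is moved stays moved. The work goes in short steps, Python scripts to look and compute and a tool call to move; the robot and the scene stay as the last step left them, time stands still between calls to the robot, and variables do not carry over. Pictures are saved under pics/ and viewed, and the job is handed in when it is done.

Besides the shell and the picture viewer there is one more tool, called by a JSON object that holds its "api" and its "payload". send_rows: Moves the arm, as the interface text tells. Its arguments: {"type":"object","properties":{"deltas":{"type":"array","items":{"type":"object","properties":{"grip":{"type":"number"},"translation":{"type":"array","items":{"type":"number"}},"twist":{"type":"array","items":{"type":"number"}}}}}},"required":["deltas"]}

```bash
mkdir -p pics; python3 - <<'E'
from workcell import bot,camera
import cv2,numpy as np
for n in ["scene","side","wrist"]:
    c=camera(n); cv2.imwrite(f"pics/{n}0.png",c["color"]); print(n,c["intrinsics"],c["xyz"],np.round(c["rotation"],3))
    np.savez(f"{n}0.npz",**c)
print(bot.get_obs())
E
```

```text
scene [[421.0821483    0.         250.85601031]
 [  0.         421.0821483  190.75570426]
 [  0.           0.           1.        ]] [ 1.07868055 -0.2063724   1.12547671] [ 0.812  0.524 -0.137 -0.216]
side [[493.79110557   0.         252.77584832]
 [  0.         493.79110557 195.43013387]
 [  0.           0.           1.        ]] [ 0.26075157 -0.7868966   1.13840028] [ 0.931 -0.146  0.05  -0.332]
wrist [[317.27676213   0.         264.22078964]
 [  0.         317.27676213 193.02518097]
 [  0.           0.           1.        ]] [0.05662153 0.50267827 0.37315145] [0.785 0.6   0.092 0.122]
{'clock': 0.15, 'joint_pos': array([ 1.30500410e+00,  2.41231860e-01,  4.02784971e-03,  1.33519246e+00,
       -1.01327526e-05,  1.57080012e+00]), 'joint_vel': array([ 9.21132428e-04, -1.43781183e-03,  4.63070513e-03, -6.61510554e-05,
       -4.73263192e-04,  5.37348085e-04]), 'tau': array([ 4.20492361e-04, -3.72635114e+01,  2.52638233e+01,  1.23878862e-02,
        1.95638023e-05,  6.27196727e-06]), 'eef_pos': array([0.13119856, 0.48192109, 0.19291931]), 'tool_rot': array([ 1.32507108e-01,  9.91181732e-01, -7.93688985e-04, -1.00990587e-04]), 'ft_force': array([ 0.41310625,  0.04307401, -0.1492729 ]), 'ft_torque': array([-0.00932373,  0.01748281, -0.05447684]), 'grip_width': 0.08511546573088678}
```

View pics/scene0.png

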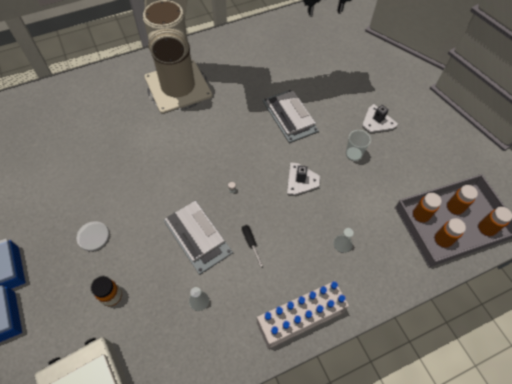

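View pics/side0.png

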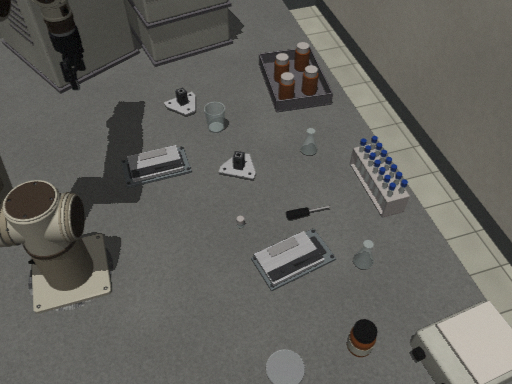

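View pics/wrist0.png

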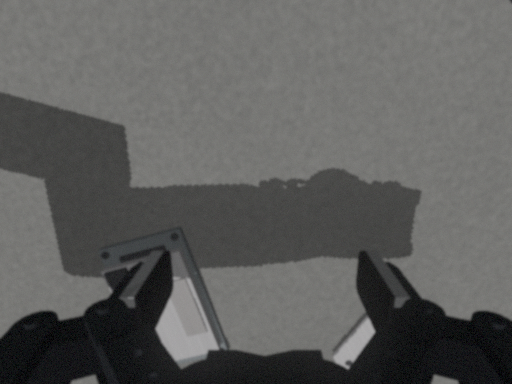

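Scene view: two stages, at about (197,235) and (292,115), and two plates, at (301,178) and (380,118). I'll measure both pairs.

```bash
cat > h.py <<'E'
import numpy as np,cv2
from scipy.spatial.transform import Rotation as R
def load(n): return dict(np.load(n+".npz"))
def ray(c,p):
    K=c["intrinsics"]; r=c["rotation"]; M=R.from_quat(r).as_matrix() if r.shape==(4,) else r
    d=M@np.linalg.inv(K)@np.array([p[0],p[1],1.]); return c["xyz"],d/np.linalg.norm(d)
def onz(c,p,z):
    o,d=ray(c,p); return o+d*(z-o[2])/d[2]
def proj(c,P):
    r=c["rotation"]; M=R.from_quat(r).as_matrix() if r.shape==(4,) else r
    q=c["intrinsics"]@(M.T@(np.asarray(P)-c["xyz"])); return q[:2]/q[2]
def tri(c1,p1,c2,p2):
    a,d=ray(c1,p1);b,e=ray(c2,p2)
    s=np.linalg.lstsq(np.stack([d,-e],1),b-a,rcond=None)[0]
    return (a+s[0]*d+b+s[1]*e)/2,np.linalg.norm(a+s[0]*d-b-s[1]*e)
E
python3 - <<'E'
from h import *
s=load("scene0");t=load("side0")
print("plates",tri(s,(301,170),t,(239,154)),tri(s,(381,109),t,(182,92)))
for n,c,b in (("scene",s,[(155,190,235,280),(280,155,325,200)]),("side",t,[(245,225,340,290),(212,145,262,185)])):
    for i,(x0,y0,x1,y1) in enumerate(b):
        im=c["color"][y0:y1,x0:x1]; f=min(800//(x1-x0),600//(y1-y0)); 
        cv2.imwrite(f"pics/z_{n}{i}.png",cv2.resize(im,None,fx=f,fy=f,interpolation=cv2.INTER_CUBIC)); print(n,i,f)
E
```

```text
plates (array([0.53070147, 0.20949447, 0.07172161]), np.float64(0.0012356605639492124)) (array([0.43086805, 0.5536566 , 0.0692775 ]), np.float64(0.0076709695836142365))
scene 0 6
scene 1 13
side 0 8
side 1 15
```

View pics/z_scene0.png

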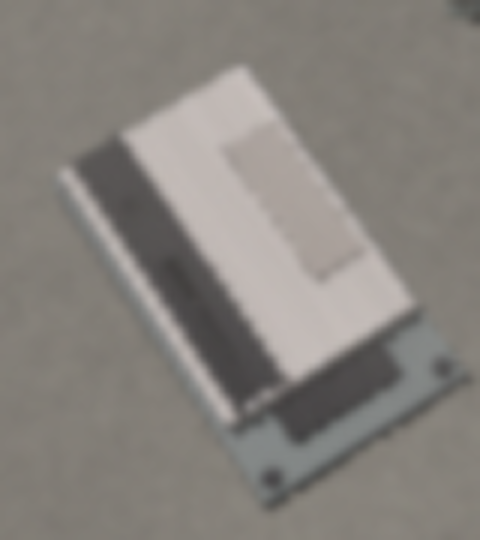

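View pics/z_side0.png

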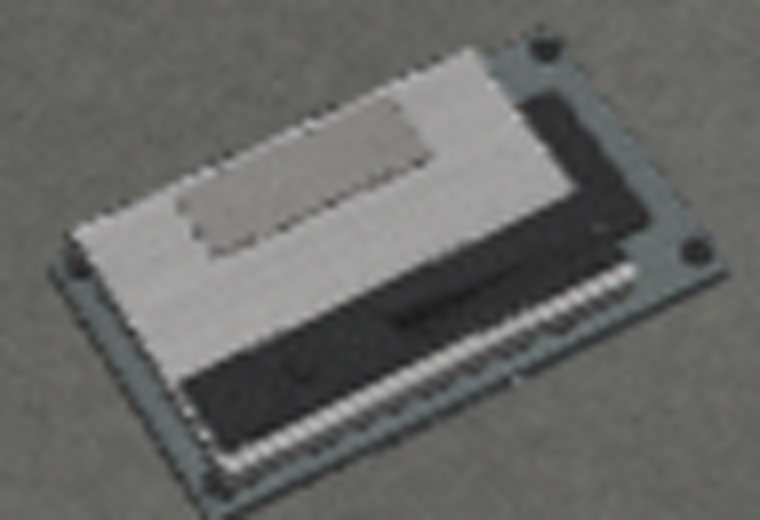

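View pics/z_scene1.png

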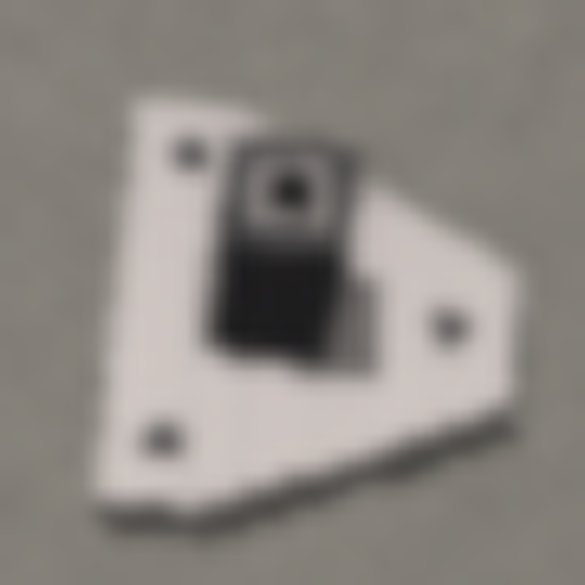

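View pics/z_side1.png

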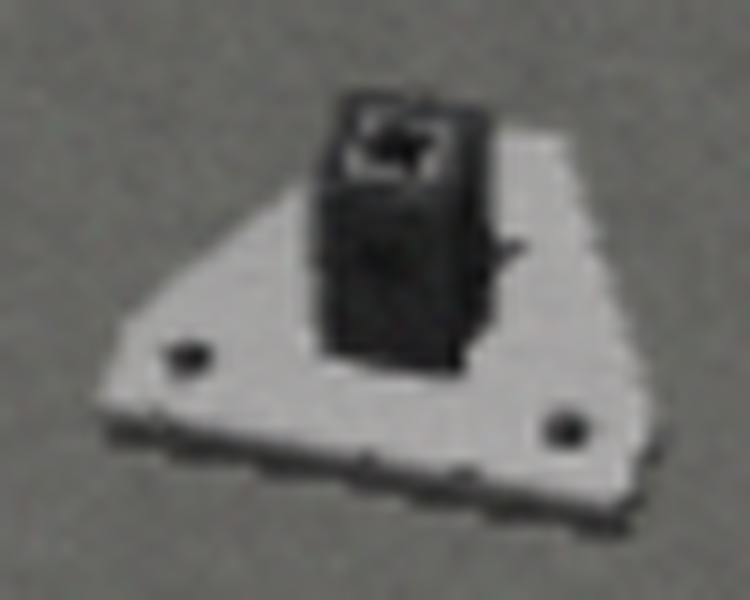

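```bash
cat > m1.py <<'E'
from h import *
s=load("scene0");t=load("side0")
S0=lambda u,v:(155+(u+.5)/6-.5,190+(v+.5)/6-.5)
T0=lambda u,v:(245+(u+.5)/8-.5,225+(v+.5)/8-.5)
S1=lambda u,v:(280+(u+.5)/13-.5,155+(v+.5)/13-.5)
T1=lambda u,v:(212+(u+.5)/15-.5,145+(v+.5)/15-.5)
mm=lambda a:np.round(np.asarray(a)*1000,1)
print("screws side z16");
sc=[onz(t,T0(*p),.016) for p in [(545,48),(697,250),(215,483),(80,268)]]
for p in sc: print(mm(p))
c=np.mean(sc,0);print("centre",mm(c), "dists",[mm(np.linalg.norm(sc[i]-sc[i-1])) for i in range(4)])
x=(sc[0]+sc[1]-sc[2]-sc[3]);print("long axis deg",np.degrees(np.arctan2(x[1],x[0])))
print("screws scene",[mm(onz(s,S0(*p),.016)) for p in [(445,368),(270,478)]])
print("tri screws",[ (mm(q[0]),mm(q[1])) for q in (tri(s,S0(445,368),t,T0(545,48)),tri(s,S0(270,478),t,T0(697,250)))])
print("carriage corner TR",[ (mm(q[0]),mm(q[1])) for q in (tri(s,S0(413,305),t,T0(472,48)),tri(s,S0(245,65),t,T0(75,235)))])
print("plate screws side",[mm(onz(t,T1(*p),.017)) for p in [(188,357),(566,430)]])
ps=[onz(s,S1(*p),.017) for p in [(190,153),(162,438),(450,327)]]
print("plate screws scene",[mm(p) for p in ps])
print("top blk",mm(onz(s,S1(290,192),.067)),mm(onz(t,T1(397,145),.067)))
E
python3 m1.py
```

```text
screws side z16
[654.7 -83.8  16. ]
[ 671.8 -175.7   16. ]
[ 490.4 -208.9   16. ]
[ 474.1 -119.2   16. ]
centre [ 572.8 -146.9   16. ] dists [np.float64(184.0), np.float64(93.4), np.float64(184.4), np.float64(91.2)]
long axis deg 10.722704012346213
screws scene [array([656.1, -78.1,  16. ]), array([ 672.5, -171.7,   16. ])]
tri screws [(array([655.5, -79.1,  11.2]), np.float64(3.7)), (array([ 672.3, -172.8,   13. ]), np.float64(2.8))]
carriage corner TR [(array([626.3, -82. ,  27.4]), np.float64(2.7)), (array([ 473.6, -109.2,   24.7]), np.float64(5.1))]
plate screws side [array([483.6, 215.6,  17. ]), array([551.2, 172.6,  17. ])]
plate screws scene [array([480.8, 218.5,  17. ]), array([548.7, 176.1,  17. ]), array([549.7, 252.1,  17. ])]
top blk [526.6 215.4  67. ] [529.  213.3  67. ]
```

```bash
cat >> h.py <<'E'
def goal(x,y,z,yaw):
    "tool down, tool y axis at world angle yaw(deg); prints delta in tool axes (mm, deg)"
    from workcell import bot
    o=bot.get_obs(); M=R.from_quat(o["tool_rot"]).as_matrix()
    a=np.radians(yaw); Y=np.array([np.cos(a),np.sin(a),0]); Z=np.array([0,0,-1.]); G=np.stack([np.cross(Y,Z),Y,Z],1)
    d=M.T@(np.array([x,y,z])-o["eef_pos"]); w=R.from_matrix(M.T@G).as_rotvec(degrees=True)
    print("clk",round(o["clock"],2),"pos",np.round(o["eef_pos"]*1000,1),"yaw",round(np.degrees(np.arctan2(M[1,1],M[0,1])),2),"F",np.round(o["ft_force"],1),"T",np.round(o["ft_torque"],2),"w",round(o["grip_width"]*1000,1))
    print("d mm",np.round(d*1000,1),"twist",np.round(w,2))
E
python3 -c "
from h import *
goal(.5275,.2145,.15,-31.7)"
```

```text
clk 0.15 pos [131.2 481.9 192.9] yaw 74.77 F [ 0.4  0.  -0.1] T [-0.01  0.02 -0.05] w 85.1
d mm [-452.6 -153.9   43.2] twist [-6.0000e-02  9.0000e-02  1.0647e+02]
```

{"api": "send_rows", "payload": {"deltas": [{"grip": 1, "translation": [-0.452, -0.154, 0.043], "twist": [0, 0, 106.5]}, {"grip": 1, "translation": [-0.452, -0.154, 0.043], "twist": [0, 0, 106.5]}, {"grip": 1, "translation": [-0.452, -0.154, 0.043], "twist": [0, 0, 106.5]}, {"grip": 1, "translation": [-0.452, -0.154, 0.043], "twist": [0, 0, 106.5]}, {"grip": 1, "translation": [-0.452, -0.154, 0.043], "twist": [0, 0, 106.5]}]}}

```text
clock: 0.78
eef_pos: [0.3904, 0.3065, 0.165]
tool_rot: [0.568, 0.823, -0.0, 0.0]
ft_force: [0.1, 1.0, 0.1]
grip_width: 0.0858
```

```bash
python3 -c "
from h import *
goal(.5275,.2145,.15,-31.7)"
```

```text
clk 0.78 pos [390.4 306.5 165. ] yaw 20.71 F [0.1 1.  0.1] T [ 0.09 -0.03  0.02] w 85.8
d mm [-134.6   95.7   15.1] twist [1.000e-02 4.000e-02 5.241e+01]
```

{"api": "send_rows", "payload": {"deltas": [{"grip": 1, "translation": [-0.1346, 0.0957, 0.015], "twist": [0, 0, 52.4]}, {"grip": 1, "translation": [-0.1346, 0.0957, 0.015], "twist": [0, 0, 52.4]}, {"grip": 1, "translation": [-0.1346, 0.0957, 0.015], "twist": [0, 0, 52.4]}, {"grip": 1, "translation": [-0.1346, 0.0957, 0.015], "twist": [0, 0, 52.4]}, {"grip": 1, "translation": [-0.1346, 0.0957, 0.015], "twist": [0, 0, 52.4]}]}}

```text
clock: 1.4
eef_pos: [0.5277, 0.2135, 0.1491]
tool_rot: [0.875, 0.484, -0.001, 0.0]
ft_force: [0.9, -0.5, 0.3]
grip_width: 0.0855
```

```bash
python3 -c "
from h import *
from workcell import camera
c=camera('wrist');np.savez('wrist1.npz',**c);cv2.imwrite('pics/wrist1.png',c['color'])
goal(.5275,.2145,.15,-31.7)
print(proj(c,[.5275,.2145,.067]),c['xyz'])"
```

```text
clk 1.45 pos [527.5 213.8 149.3] yaw -32.27 F [ 0.2 -0.3 -0.5] T [-0.01 -0.01  0.03] w 85.4
d mm [ 0.6 -0.4 -0.7] twist [-0.02  0.1  -0.57]
[263.56556093 185.80394166] [0.56844407 0.27916544 0.32933654]
```

View pics/wrist1.png

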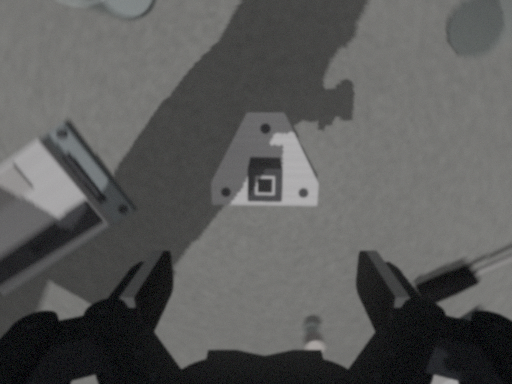

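Wrist view: block top at (265,186), plate screws at (265,128), (226,192) and (304,192). The plate is well centred.

```bash
python3 -c "
from h import *
c=load('wrist1');im=c['color']
g=cv2.cvtColor(im,cv2.COLOR_BGR2GRAY)
def cen(x,y,r=6):
    w=g[y-r:y+r+1,x-r:x+r+1].astype(float); k=np.clip(np.median(w)-20-w,0,None); Y,X=np.mgrid[-r:r+1,-r:r+1]; return x+(k*X).sum()/k.sum(),y+(k*Y).sum()/k.sum()
P=[cen(265,128),cen(226,192),cen(304,192)];print(np.round(P,1))
W=[onz(c,p,.017)[:2] for p in P];print(np.round(np.array(W)*1e3,1))
f,a,b=W; d=(b-a);print('len',np.linalg.norm(d),np.degrees(np.arctan2(d[1],d[0])))
m=(a+b)/2;y=f-m;print(np.linalg.norm(y),np.degrees(np.arctan2(y[1],y[0]))-90,'centre',m+y*22/65)
print('top',onz(c,(265,186),.067))
"
```

```text
[[265.  128.1]
 [225.4 191.7]
 [302.9 192.4]]
[[551.9 250.8]
 [483.  217.7]
 [550.3 174.5]]
len 0.07999620723138072 -32.68858701343772
0.06502057790784738 -32.83730020692769 centre [0.52858987 0.2146284 ]
top [0.5284529 0.2136944 0.067    ]
```

```bash
python3 -c "
from h import *
goal(.5285,.2143,.027,-32.75)"
```

```text
clk 1.45 pos [527.5 213.8 149.3] yaw -32.27 F [ 0.2 -0.3 -0.5] T [-0.01 -0.01  0.03] w 85.4
d mm [  1.2   0.6 122.3] twist [-0.02  0.1   0.48]
```

{"api": "send_rows", "payload": {"deltas": [{"grip": 1, "translation": [0.0012, 0.0006, 0.05], "twist": [0, 0.1, 0.5]}, {"grip": 1, "translation": [0.0012, 0.0006, 0.095], "twist": [0, 0.1, 0.5]}, {"grip": 1, "translation": [0.0012, 0.0006, 0.122], "twist": [0, 0.1, 0.5]}, {"grip": 1, "translation": [0.0012, 0.0006, 0.122], "twist": [0, 0.1, 0.5]}, {"grip": 0, "translation": [0.0012, 0.0006, 0.122], "twist": [0, 0.1, 0.5]}]}}

```text
clock: 2.08
eef_pos: [0.5293, 0.2148, 0.0284]
tool_rot: [0.878, 0.479, 0.001, -0.0]
ft_force: [0.2, -0.6, -0.7]
grip_width: 0.0697
```

```bash
python3 -c "
from h import *
goal(.5285,.2143,.027,-32.75)"
```

```text
clk 2.08 pos [529.3 214.8  28.4] yaw -32.71 F [ 0.2 -0.6 -0.7] T [ 0.02 -0.03 -0.06] w 69.7
d mm [-0.8 -0.4  1.4] twist [ 0.03 -0.07  0.04]
```

{"api": "send_rows", "payload": {"deltas": [{"grip": 0, "translation": [0, 0, 0], "twist": [0, 0, 0]}, {"grip": 0, "translation": [0, 0, 0], "twist": [0, 0, 0]}, {"grip": 0, "translation": [0, 0, 0], "twist": [0, 0, 0]}, {"grip": 0, "translation": [0, 0, 0], "twist": [0, 0, 0]}, {"grip": 0, "translation": [0, 0, 0], "twist": [0, 0, 0]}]}}

```text
clock: 2.7
eef_pos: [0.5297, 0.215, 0.0291]
tool_rot: [0.878, 0.479, 0.001, -0.0]
ft_force: [-1.0, 0.3, 4.4]
grip_width: -0.0001
```

```bash
python3 -c "
from h import *
goal(.5285,.2143,.15,-32.75)"
```

```text
clk 2.7 pos [529.7 215.   29.1] yaw -32.7 F [-1.   0.3  4.4] T [0.08 0.26 0.05] w -0.1
d mm [  -1.    -0.5 -120.9] twist [ 0.06 -0.14  0.05]
```

```bash
python3 -c "
from h import *
from workcell import camera
for n in ('wrist','side','scene'):
  c=camera(n);np.savez(n+'2.npz',**c);im=c['color']
  if n=='side': im=cv2.resize(im[80:230,140:340],None,fx=4,fy=4,interpolation=cv2.INTER_CUBIC)
  if n=='scene': im=cv2.resize(im[100:250,220:420],None,fx=4,fy=4,interpolation=cv2.INTER_CUBIC)
  cv2.imwrite(f'pics/{n}2.png',im)
"
```

```text
(no output)
```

View pics/wrist2.png

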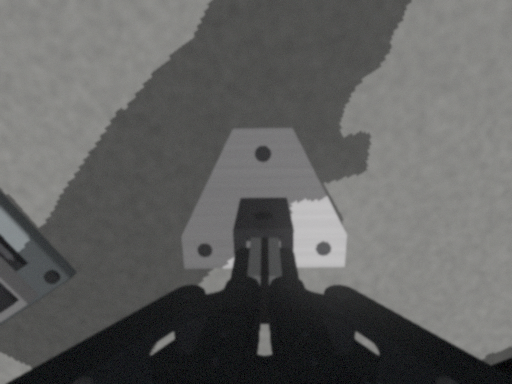

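View pics/side2.png

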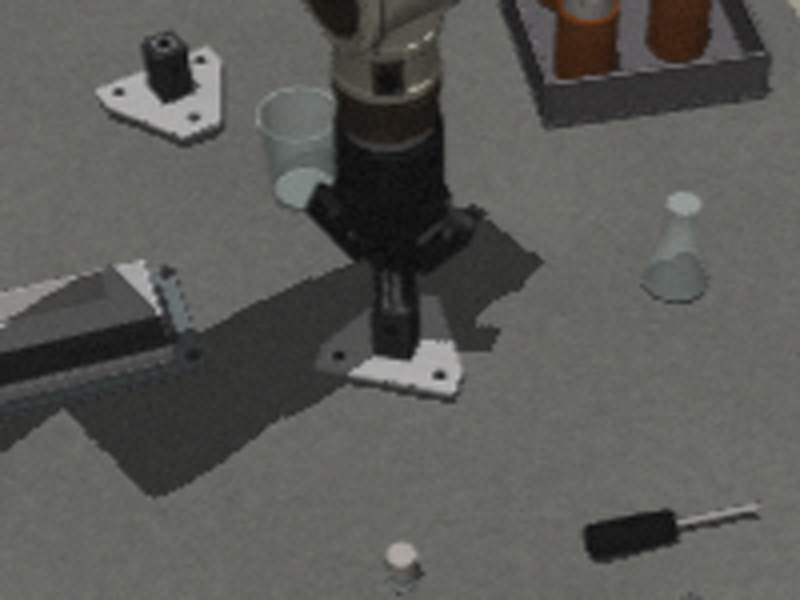

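View pics/scene2.png

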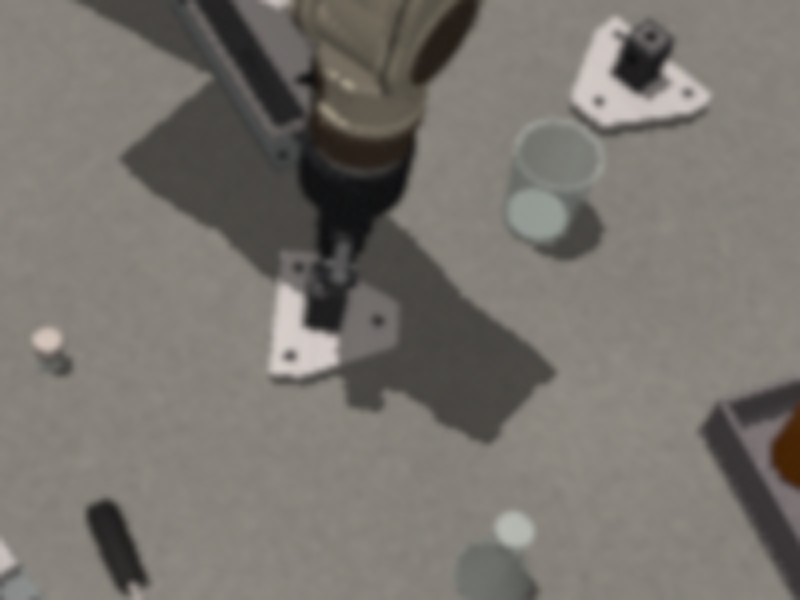

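```bash
python3 -c "
from h import *
from workcell import bot
o=bot.get_obs();M=R.from_quat(o['tool_rot']).as_matrix();p=o['eef_pos']
for n,b in(('wrist',(180,140,350,380)),('side',(210,130,270,190)),('scene',(280,140,330,200))):
  c=load(n+'2');x0,y0,x1,y1=b
  f=min(800//(x1-x0),600//(y1-y0))
  print(n,f,[np.round(proj(c,p+M@np.array(v)),0) for v in ([0,0,0],[0,0,-.019],[0,.015,-.019],[0,-.015,-.019])],'block top', proj(c,[.5285,.2143,.067]))
  im=np.clip(c['color'][y0:y1,x0:x1].astype(float)*1.8,0,255).astype(np.uint8)
  cv2.imwrite(f'pics/{n}2z.png',cv2.resize(im,None,fx=f,fy=f,interpolation=cv2.INTER_CUBIC))
"
```

```text
wrist 2 [array([265., 224.]), array([265., 238.]), array([292., 238.]), array([238., 238.])] block top [263.63408778 256.37702628]
side 10 [array([238., 162.]), array([238., 158.]), array([243., 159.]), array([233., 157.])] block top [237.74023492 154.00903842]
scene 10 [array([301., 177.]), array([302., 174.]), array([301., 178.]), array([302., 169.])] block top [301.82155314 169.91033262]
```

View pics/wrist2z.png

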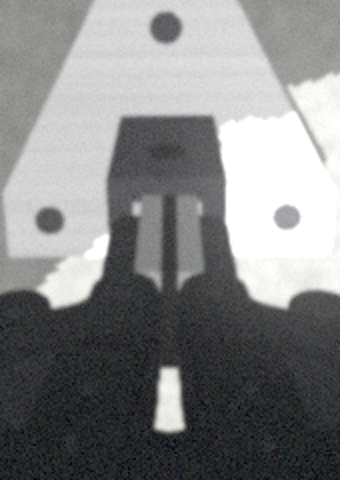

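View pics/side2z.png

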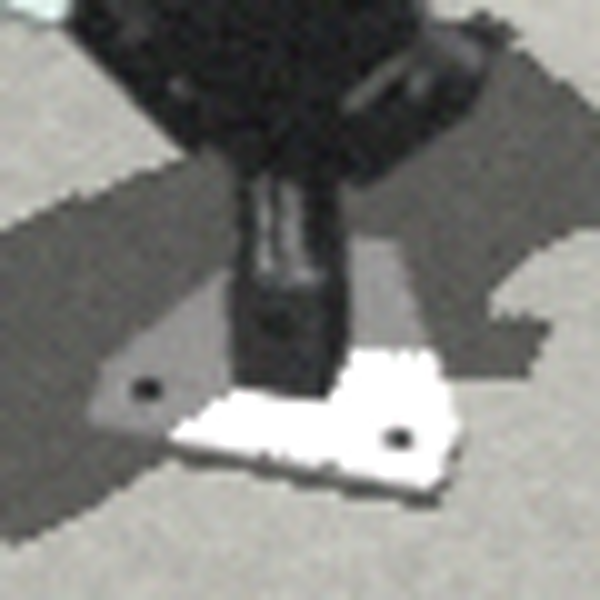

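View pics/scene2z.png

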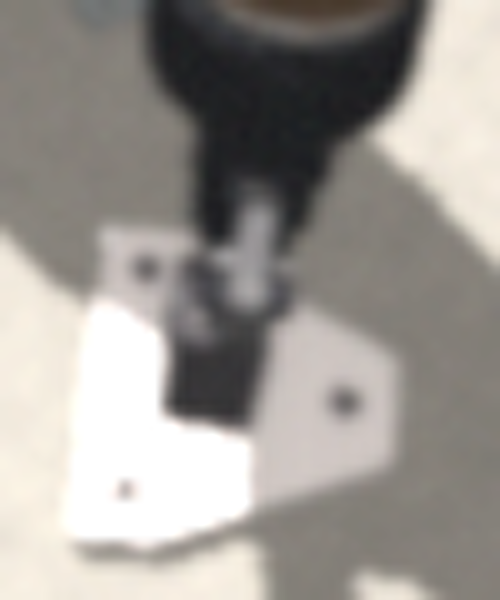

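```bash
python3 -c "
from h import *
c=load('wrist2');print(c['xyz'])
P=[(263,153.5),(204.5,250),(323.5,248.5)]
W=[onz(c,p,.017)[:2] for p in P];print(np.round(np.array(W)*1e3,1))
f,a,b=W; d=(b-a);print('len',np.linalg.norm(d),np.degrees(np.arctan2(d[1],d[0])))
m=(a+b)/2;y=f-m;print(np.linalg.norm(y),np.degrees(np.arctan2(y[1],y[0]))-90,'centre',m+y*22/65)
for z in (.017,.042,.067):
  for dx,dy in((-15,15),(15,15),(-15,-15),(15,-15)):
    a=np.radians(-32.7);q=np.array([.5285+(dx*np.cos(a)-dy*np.sin(a))/1e3,.2143+(dx*np.sin(a)+dy*np.cos(a))/1e3,z]);print(z,dx,dy,np.round(proj(c,q)))
s=load('side2');print([ (z,np.round(proj(s,[.5297,.215,z]),1)) for z in (.03,.067,.102,.14)])
"
```

```text
[0.57043356 0.27982204 0.2095977 ]
[[551.5 250.7]
 [482.9 216.9]
 [550.9 174.5]]
len 0.08010257240977764 -31.951992683123724
0.06498682612908786 -32.15613167295591 centre [0.5285977  0.21432779]
0.017 -15 15 [240. 197.]
0.017 15 15 [287. 197.]
0.017 -15 -15 [241. 240.]
0.017 15 -15 [286. 240.]
0.042 -15 15 [237. 211.]
0.042 15 15 [290. 211.]
0.042 -15 -15 [238. 258.]
0.042 15 -15 [289. 258.]
0.067 -15 15 [233. 229.]
0.067 15 15 [294. 229.]
0.067 -15 -15 [235. 282.]
0.067 15 -15 [293. 282.]
[(0.03, array([238.4, 162.2])), (0.067, array([238.1, 153.8])), (0.102, array([237.7, 145.5])), (0.14, array([237.4, 136.2]))]
```

```bash
python3 -c "
from h import *
from workcell import bot
o=bot.get_obs();M=R.from_quat(o['tool_rot']).as_matrix();p=o['eef_pos'];c=load('wrist2')
for z in (0,-.013,-.03,-.051):
  print(z,[np.round(proj(c,p+M@np.array(v)),0) for v in ([.011,.0425,z],[.011,-.0425,z],[.011,0,z],[-.011,.0425,z])])
"
python3 - <<'E'
import cv2,numpy as np
im=cv2.imread('pics/wrist1.png')[220:384,60:460]
cv2.imwrite('pics/w1z.png',cv2.resize(np.clip(im*2.0,0,255).astype(np.uint8),None,fx=2,fy=2,interpolation=cv2.INTER_CUBIC))
E
```

```text
0 [array([335., 208.]), array([194., 208.]), array([265., 208.]), array([333., 241.])]
-0.013 [array([340., 215.]), array([189., 215.]), array([265., 215.]), array([337., 250.])]
-0.03 [array([347., 228.]), array([182., 228.]), array([265., 228.]), array([344., 265.])]
-0.051 [array([359., 246.]), array([171., 246.]), array([265., 246.]), array([355., 288.])]
```

View pics/w1z.png

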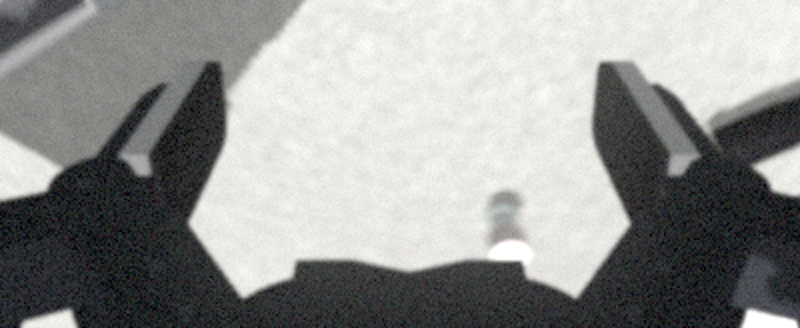

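```bash
python3 -c "
from h import *
from workcell import bot
o=bot.get_obs();M=R.from_quat(o['tool_rot']).as_matrix();p=o['eef_pos'];c=load('wrist2')
for z in (-.06,-.073,-.09,-.111,-.13):
  print(z,[np.round(proj(c,p+M@np.array(v)),0) for v in ([.038,0,z],[.0425,0,z],[.03,.03,z],[.0425,.038,z],[.011,.057,z])])
s=load('side2');e=load('scene2')
for z in (0,-.038,-.073,-.111): print(z,proj(s,p+M@np.array([0,0,z])),proj(e,p+M@np.array([0,0,z])))
"

```

```text
-0.06 [array([265., 196.]), array([265., 185.]), array([339., 214.]), array([361., 185.]), array([399., 256.])]
-0.073 [array([265., 207.]), array([265., 195.]), array([347., 227.]), array([372., 195.]), array([413., 273.])]
-0.09 [array([265., 226.]), array([266., 212.]), array([360., 249.]), array([390., 212.]), array([436., 300.])]
-0.111 [array([266., 260.]), array([266., 243.]), array([384., 288.]), array([423., 243.]), array([476., 348.])]
-0.13 [array([267., 310.]), array([267., 289.]), array([420., 344.]), array([473., 289.]), array([533., 416.])]
0 [238.39597891 162.38026165] [300.8668081  176.81188981]
-0.038 [238.03396201 153.75720808] [302.20381659 170.11271668]
-0.073 [237.68757077 145.5063496 ] [303.49906597 163.6227805 ]
-0.111 [237.29657578 136.19305306] [304.98020599 156.20142647]
```

The fingers shut on top of the block. Reported TCP z was 29 mm, but the block top is at 67 mm, so the real fingertips sit about 38 mm behind the reported TCP. The open-finger pixels in the wrist view give the same figure. The plate hasn't moved. I'll open, go about 40 mm lower and grip again.

{"api": "send_rows", "payload": {"deltas": [{"grip": 1, "translation": [-0.001, -0.0005, -0.004], "twist": [0, 0, 0]}, {"grip": 1, "translation": [-0.001, -0.0005, -0.004], "twist": [0, 0, 0]}, {"grip": 1, "translation": [-0.001, -0.0005, -0.004], "twist": [0, 0, 0]}, {"grip": 1, "translation": [-0.001, -0.0005, -0.004], "twist": [0, 0, 0]}, {"grip": 1, "translation": [-0.001, -0.0005, -0.004], "twist": [0, 0, 0]}]}}

```text
clock: 3.48
eef_pos: [0.5287, 0.2144, 0.0329]
tool_rot: [0.878, 0.479, 0.001, -0.0]
ft_force: [-0.2, 0.7, -0.0]
grip_width: 0.0851
```

```bash
python3 -c "
from h import *
goal(.5285,.2143,-.010,-32.5)"
```

```text
clk 3.48 pos [528.7 214.4  32.9] yaw -32.71 F [-0.2  0.7 -0. ] T [ 0.05 -0.05 -0.03] w 85.1
d mm [-0.3 -0.2 42.9] twist [ 0.05 -0.12 -0.21]
```

{"api": "send_rows", "payload": {"deltas": [{"grip": 1, "translation": [0, 0, 0.012], "twist": [0, 0, 0]}, {"grip": 1, "translation": [0, 0, 0.026], "twist": [0, 0, 0]}, {"grip": 1, "translation": [0, 0, 0.026], "twist": [0, 0, 0]}]}}

```text
clock: 3.85
eef_pos: [0.5268, 0.2137, 0.0046]
tool_rot: [0.878, 0.479, -0.001, -0.0]
ft_force: [-0.3, 0.4, 0.1]
grip_width: 0.0851
```

{"api": "send_rows", "payload": {"deltas": [{"grip": 1, "translation": [0, 0, 0.005], "twist": [0, 0, 0]}, {"grip": 1, "translation": [0, 0, 0.01], "twist": [0, 0, 0]}, {"grip": 1, "translation": [0, 0, 0.016], "twist": [0, 0, 0]}, {"grip": 1, "translation": [0, 0, 0.016], "twist": [0, 0, 0]}]}}

```text
clock: 4.35
eef_pos: [0.5263, 0.2135, -0.012]
tool_rot: [0.878, 0.479, -0.002, -0.0]
ft_force: [0.0, 0.5, 1.3]
grip_width: 0.0851
```

```bash
python3 -c "
from h import *
from workcell import camera
c=camera('wrist');cv2.imwrite('pics/wrist3.png',np.clip(c['color']*1.6,0,255).astype(np.uint8))
c=camera('side');cv2.imwrite('pics/side3.png',cv2.resize(c['color'][110:200,190:290],None,fx=6,fy=6,interpolation=cv2.INTER_CUBIC))
goal(.5285,.2143,-.010,-32.5)"
```

```text
clk 4.45 pos [526.8 213.7 -11.4] yaw -32.7 F [-0.4  0.5 -0.4] T [-0.03  0.01 -0.02] w 85.5
d mm [ 1.4  1.1 -1.4] twist [-0.09  0.09 -0.2 ]
```

View pics/wrist3.png

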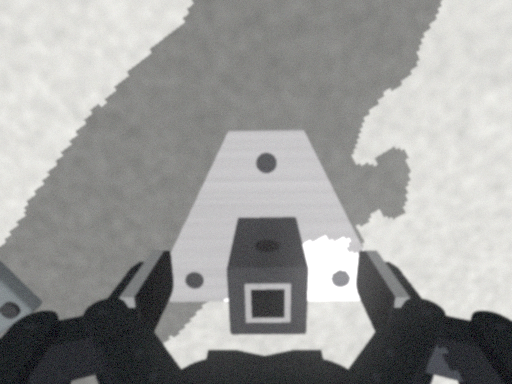

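View pics/side3.png

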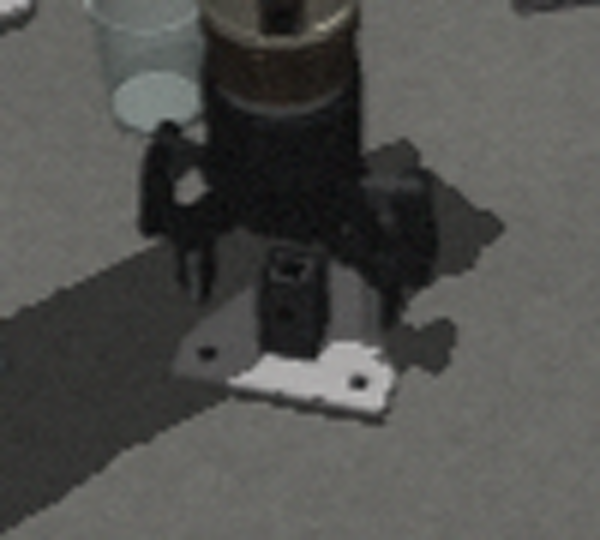

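The open fingers now straddle the block, with the tips above the plate. Closing.

{"api": "send_rows", "payload": {"deltas": [{"grip": 1, "translation": [0.0014, 0.001, -0.001], "twist": [0, 0, 0]}, {"grip": 0, "translation": [0.0014, 0.001, -0.001], "twist": [0, 0, 0]}, {"grip": 0, "translation": [0.0014, 0.001, -0.001], "twist": [0, 0, 0]}, {"grip": 0, "translation": [0.0014, 0.001, -0.001], "twist": [0, 0, 0]}, {"grip": 0, "translation": [0.0014, 0.001, -0.001], "twist": [0, 0, 0]}]}}

```text
clock: 5.08
eef_pos: [0.5287, 0.2144, -0.0102]
tool_rot: [0.878, 0.479, -0.001, -0.0]
ft_force: [0.7, -0.5, 0.5]
grip_width: 0.0295
```

{"api": "send_rows", "payload": {"deltas": [{"grip": 0, "translation": [0, 0, 0], "twist": [0, 0, 0]}, {"grip": 0, "translation": [0, 0, 0], "twist": [0, 0, 0]}]}}

```text
clock: 5.32
eef_pos: [0.5287, 0.2144, -0.0102]
tool_rot: [0.878, 0.48, -0.001, -0.0]
ft_force: [-0.4, -0.0, 0.0]
grip_width: 0.0292
```

```bash
python3 -c "
from h import *
goal(.5285,.2143,.1,-32.5)"
```

```text
clk 5.33 pos [528.7 214.4 -10.2] yaw -32.69 F [-0.4 -0.   0. ] T [ 0.01 -0.05  0.06] w 29.2
d mm [  -0.3   -0.2 -110.2] twist [-0.07  0.06 -0.19]
```

{"api": "send_rows", "payload": {"deltas": [{"grip": 0, "translation": [0, 0, -0.02], "twist": [0, 0, 0]}, {"grip": 0, "translation": [0, 0, -0.06], "twist": [0, 0, 0]}, {"grip": 0, "translation": [0, 0, -0.11], "twist": [0, 0, 0]}, {"grip": 0, "translation": [0, 0, -0.12], "twist": [0, 0, 0]}, {"grip": 0, "translation": [0, 0, -0.12], "twist": [0, 0, 0]}]}}

```text
clock: 5.95
eef_pos: [0.5283, 0.2143, 0.1089]
tool_rot: [0.878, 0.48, -0.001, -0.0]
ft_force: [-0.1, -0.8, -4.8]
grip_width: 0.0295
```

```bash
python3 -c "
from h import *
c=load('scene0')
for n,p in (('fb',(200,303)),('amber',(108,300)),('fa',(345,245)),('vial',(233,190)),('drv',(250,235))): print(n,np.round(onz(c,p,.0),3))
a=np.radians(10.3);C=np.array([.5733,-.1445])
q=C+np.array([[np.cos(a),-np.sin(a)],[np.sin(a),np.cos(a)]])@np.array([0,-.12]);print(q)
goal(q[0],q[1],.12,10.3)"
```

```text
fb [ 0.755 -0.204  0.   ]
amber [ 0.646 -0.425  0.   ]
fa [0.771 0.235 0.   ]
vial [0.471 0.013 0.   ]
drv [ 0.63  -0.001  0.   ]
[ 0.59475627 -0.2625662 ]
clk 5.95 pos [528.3 214.3 108.9] yaw -32.69 F [-0.1 -0.8 -4.8] T [ 0.03 -0.02 -0.01] w 29.5
d mm [-365.4  313.4  -11. ] twist [ -0.15   0.06 -42.99]
```

{"api": "send_rows", "payload": {"deltas": [{"grip": 0, "translation": [-0.04, 0.034, -0.011], "twist": [0, 0, -5]}, {"grip": 0, "translation": [-0.08, 0.068, -0.011], "twist": [0, 0, -12]}, {"grip": 0, "translation": [-0.12, 0.102, -0.011], "twist": [0, 0, -19]}, {"grip": 0, "translation": [-0.16, 0.136, -0.011], "twist": [0, 0, -26]}, {"grip": 0, "translation": [-0.2, 0.17, -0.011], "twist": [0, 0, -33]}]}}

```text
clock: 6.58
eef_pos: [0.5611, -0.0473, 0.1163]
tool_rot: [0.704, 0.71, -0.003, -0.003]
ft_force: [0.9, 0.2, -5.0]
grip_width: 0.0295
```

```bash
python3 -c "
from h import *
goal(.5948,-.2626,.12,10.3)"
```

```text
clk 6.58 pos [561.1 -47.3 116.3] yaw 0.54 F [ 0.9  0.2 -5. ] T [ 0.07 -0.15  0.01] w 29.5
d mm [-215.6   31.6   -4. ] twist [-0.51 -0.05 -9.76]
```

{"api": "send_rows", "payload": {"deltas": [{"grip": 0, "translation": [-0.05, 0.008, -0.004], "twist": [-0.5, 0, -3]}, {"grip": 0, "translation": [-0.1, 0.016, -0.004], "twist": [-0.5, 0, -6]}, {"grip": 0, "translation": [-0.16, 0.024, -0.004], "twist": [-0.5, 0, -9.8]}, {"grip": 0, "translation": [-0.2156, 0.0316, -0.004], "twist": [-0.5, 0, -9.8]}, {"grip": 0, "translation": [-0.2156, 0.0316, -0.004], "twist": [-0.5, 0, -9.8]}]}}

```text
clock: 7.2
eef_pos: [0.5925, -0.2668, 0.1152]
tool_rot: [0.643, 0.766, -0.001, -0.003]
ft_force: [-0.0, 1.0, -5.9]
grip_width: 0.0292
```

{"api": "send_rows", "payload": {"deltas": [{"grip": 0, "translation": [0, 0, 0], "twist": [0, 0, 0]}]}}

```text
clock: 7.32
eef_pos: [0.5908, -0.266, 0.112]
tool_rot: [0.643, 0.766, -0.002, -0.006]
ft_force: [0.4, 1.0, -5.7]
grip_width: 0.029
```

```bash
python3 -c "
from h import *
from workcell import camera
c=camera('wrist');np.savez('wrist4.npz',**c);cv2.imwrite('pics/wrist4.png',cv2.resize(np.clip(c['color'][:260]*1.2,0,255).astype(np.uint8),None,fx=1.5,fy=1.5,interpolation=cv2.INTER_CUBIC))
goal(.5948,-.2626,.12,10.3)"
```

```text
clk 7.38 pos [ 590.3 -266.1  111.6] yaw 9.95 F [ 0.  -0.4 -6.2] T [-0.06  0.05 -0.01] w 29.5
d mm [ 2.7  4.9 -8.4] twist [-0.64 -0.36 -0.35]
```

View pics/wrist4.png

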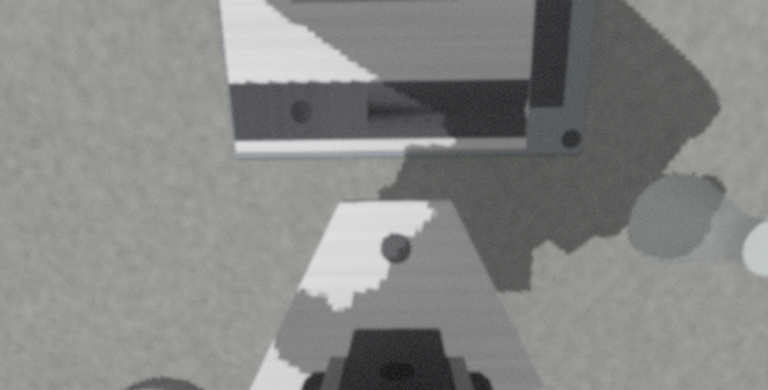

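Wrist view: the cone is clearly visible at (301,111) in the 1.5x picture. The groove starts at (367,110), and a base screw shows at (571,138).

```bash
python3 -c "
from h import *
c=load('wrist4');im=c['color']
cv2.imwrite('pics/w4z.png',cv2.resize(np.clip(im[40:110,140:410]*1.5,0,255).astype(np.uint8),None,fx=2.9,fy=2.9*1,interpolation=cv2.INTER_CUBIC))
cv2.imwrite('pics/w4y.png',cv2.resize(np.clip(im[45:105,150:250]*1.8,0,255).astype(np.uint8),None,fx=8,fy=8,interpolation=cv2.INTER_CUBIC))
u=lambda x,y:((x+.5)/1.5-.5,(y+.5)/1.5-.5)
for n,p,z in (('cone',(301,111),.033),('groove start',(367,110),.033),('rail L',(233,111),.033),('rail R',(528,108),.033),('screw',(571,138),.016)):
  print(n,np.round(onz(c,u(*p),z)*1e3,1))
"
```

```text
cone [ 526.  -184.2   33. ]
groove start [ 559.3 -177.9   33. ]
rail L [ 491.6 -190.3   33. ]
rail R [ 640.1 -162.8   33. ]
screw [ 671.4 -172.    16. ]
```

View pics/w4y.png

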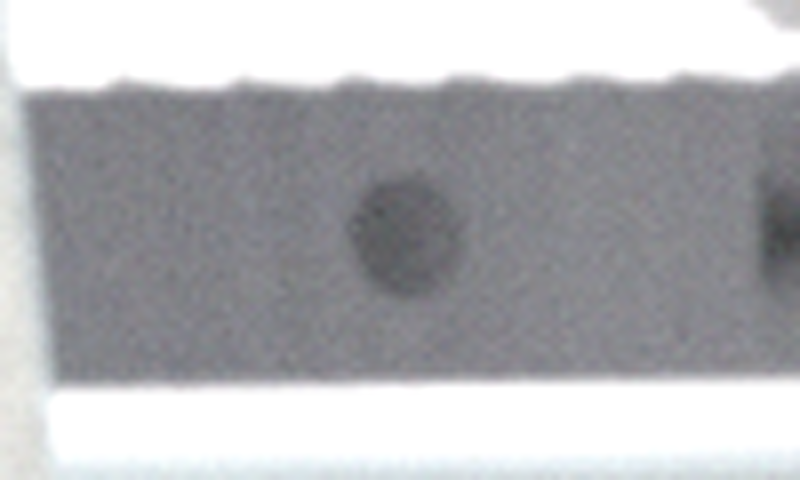

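View pics/w4z.png

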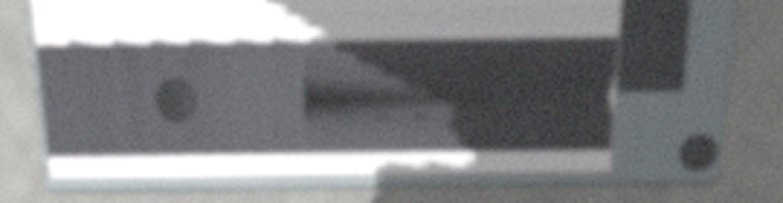

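```bash
python3 -c "
from h import *
c=load('wrist4')
print(c['xyz'],np.round(R.from_quat(c['rotation']).as_matrix()[:,2],3))
a=np.radians(10.5);X=np.array([np.cos(a),np.sin(a)]);Y=np.array([-X[1],X[0]]);C=np.array([.5728,-.144])
u=lambda x,y:(150+(x+.5)/8-.5,45+(y+.5)/8-.5)
for n,p,z in (('cone',(408,236),.033),('cone top',(408,174),.033),('cone bot',(408,298),.033),('coneL',(350,236),.033),('coneR',(465,236),.033),('rail far',(408,88),.033),('rail near',(408,383),.033),('rail near',(408,383),.024),('carr near',(408,455),.024),('base',(408,475),.016),('cam',None,0)):
  q=onz(c,u(*p),z)[:2] if p else c['xyz'][:2]
  print(n,z,np.round([(q-C)@X*1e3,(q-C)@Y*1e3],1))
"
```

```text
[ 0.5790814  -0.19080118  0.29287362] [ 0.043 -0.292 -0.955]
cone 0.033 [-53.3 -31.2]
cone top 0.033 [-52.9 -25.7]
cone bot 0.033 [-53.7 -36.8]
coneL 0.033 [-58.9 -31.2]
coneR 0.033 [-47.8 -31.3]
rail far 0.033 [-52.4 -18.1]
rail near 0.033 [-54.2 -44.7]
rail near 0.024 [-56.  -44.6]
carr near 0.024 [-56.5 -51.6]
base 0.016 [-58.3 -53.7]
cam 0 [ -2.4 -47.2]
```

```bash
cat >> h.py <<'E'
HX,HY,HYAW=.5613,-.1554,10.5
def st(feet=None,dx=0,dy=0):
    "status in stage frame rel. to estimated home; feet height; prints delta to home+(dx,dy), feet mm"
    from workcell import bot
    o=bot.get_obs();a=np.radians(HYAW);X=np.array([np.cos(a),np.sin(a)]);Y=np.array([-X[1],X[0]])
    q=o["eef_pos"][:2]-np.array([HX,HY]);F=o["ft_force"]
    M=R.from_quat(o["tool_rot"]).as_matrix();G=np.stack([np.r_[-X[1],X[0],0],np.r_[X,0],[0,0,-1]],1)
    print("stage x,y mm",np.round([q@X*1e3,q@Y*1e3],2),"feet",round(o["eef_pos"][2]*1e3+10.2,2),"Fx,y,z",np.round([F[:2]@X,F[:2]@Y,F[2]],2),"T",np.round([o["ft_torque"][:2]@X,o["ft_torque"][:2]@Y,o["ft_torque"][2]],2),"clk",round(o["clock"],2),"w",round(o["grip_width"]*1e3,1))
    if feet is not None:
        t=np.r_[np.array([HX,HY])+(dx*X+dy*Y)/1e3,(feet-10.2)/1e3]
        print("d mm",np.round(M.T@(t-o["eef_pos"])*1e3,1),"twist",np.round(R.from_matrix(M.T@G).as_rotvec(degrees=True),2))
E
python3 -c "
from h import *
st(110)"
```

```text
stage x,y mm [   8.38 -114.1 ] feet 121.79 Fx,y,z [-0.04 -0.4  -6.22] T [-0.05  0.06 -0.01] clk 7.38 w 29.5
d mm [113.9  -9.3  12.6] twist [-0.64 -0.36 -0.55]
```

{"api": "send_rows", "payload": {"deltas": [{"grip": 0, "translation": [0.045, -0.004, 0.004], "twist": [-0.6, -0.4, -0.5]}, {"grip": 0, "translation": [0.09, -0.008, 0.008], "twist": [-0.6, -0.4, -0.5]}, {"grip": 0, "translation": [0.1139, -0.0093, 0.02], "twist": [-0.6, -0.4, -0.5]}, {"grip": 0, "translation": [0.1139, -0.0093, 0.04], "twist": [-0.6, -0.4, -0.5]}, {"grip": 0, "translation": [0.1139, -0.0093, 0.04], "twist": [-0.6, -0.4, -0.5]}]}}

```text
clock: 8.0
eef_pos: [0.5584, -0.1528, 0.0702]
tool_rot: [0.639, 0.769, -0.002, -0.003]
ft_force: [0.3, -0.2, -5.8]
grip_width: 0.0297
```

```bash
python3 -c "
from h import *
st(45)"
```

```text
stage x,y mm [-2.33  3.07] feet 80.41 Fx,y,z [ 0.23 -0.3  -5.81] T [-0.02  0.03  0.06] clk 8.0 w 29.7
d mm [-3.1  2.5 35.4] twist [-0.34 -0.11  0.11]
```

{"api": "send_rows", "payload": {"deltas": [{"grip": 0, "translation": [-0.003, 0.0025, 0.015], "twist": [-0.4, -0.2, 0]}, {"grip": 0, "translation": [-0.003, 0.0025, 0.031], "twist": [-0.4, -0.2, 0]}, {"grip": 0, "translation": [-0.003, 0.0025, 0.031], "twist": [-0.4, -0.2, 0]}, {"grip": 0, "translation": [-0.003, 0.0025, 0.031], "twist": [-0.4, -0.2, 0]}, {"grip": 0, "translation": [-0.003, 0.0025, 0.031], "twist": [-0.4, -0.2, 0]}]}}

```text
clock: 8.62
eef_pos: [0.562, -0.1555, 0.04]
tool_rot: [0.639, 0.769, 0.0, 0.002]
ft_force: [0.1, 0.6, -4.6]
grip_width: 0.0295
```

```bash
python3 -c "
from h import *
st(40)
from workcell import camera
for n in ('wrist','side','scene'):
  c=camera(n);np.savez(n+'5.npz',**c);im=c['color']
  if n=='wrist': im=np.clip(im*1.3,0,255).astype(np.uint8)
  if n=='side': im=cv2.resize(np.clip(im[200:300,230:350]*1.3,0,255).astype(np.uint8),None,fx=6,fy=6,interpolation=cv2.INTER_CUBIC)
  if n=='scene': im=cv2.resize(np.clip(im[180:280,145:245]*1.3,0,255).astype(np.uint8),None,fx=6,fy=6,interpolation=cv2.INTER_CUBIC)
  cv2.imwrite(f'pics/{n}5.png',im)
st()
"
```

```text
stage x,y mm [ 0.64 -0.25] feet 50.2 Fx,y,z [ 0.21  0.55 -4.55] T [-0.04  0.01 -0.  ] clk 8.62 w 29.5
d mm [ 0.3 -0.7 10.2] twist [0.14 0.13 0.1 ]
stage x,y mm [ 0.38 -0.12] feet 49.97 Fx,y,z [-0.99  0.68 -5.77] T [ 0.03 -0.03  0.1 ] clk 8.78 w 29.2
```

View pics/wrist5.png

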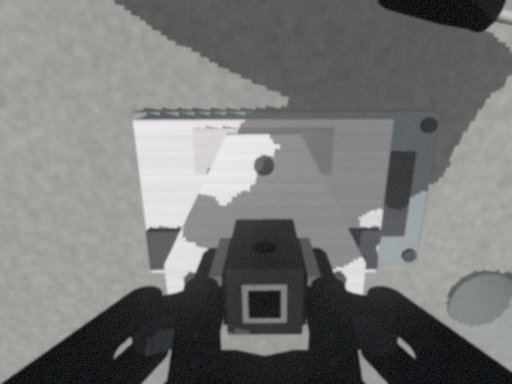

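View pics/side5.png

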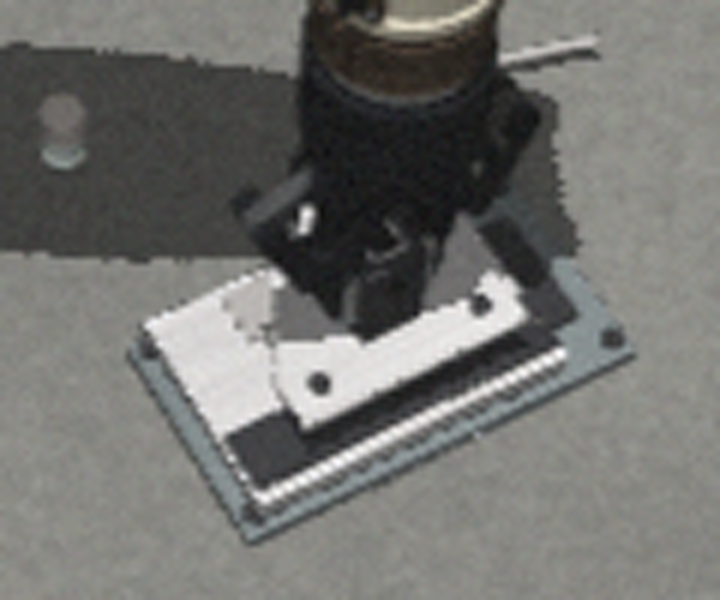

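View pics/scene5.png

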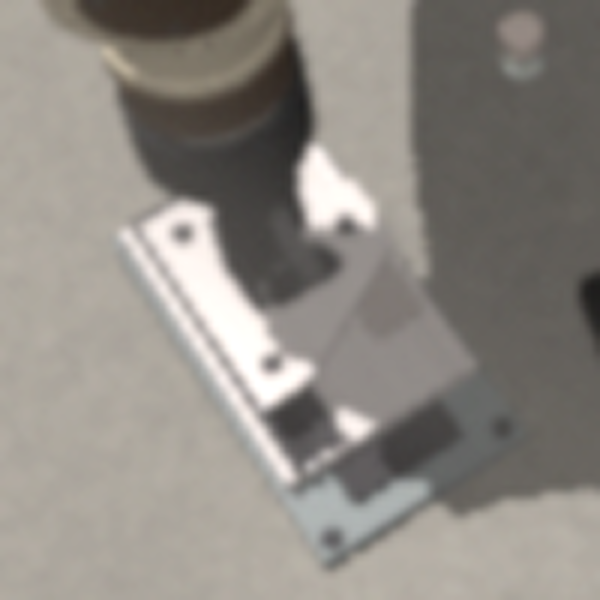

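Wrist view: the flat-foot screw at (264,165) is centred on the pad, which spans columns 193 to 333, and the yaw is aligned. Lowering gently.

{"api": "send_rows", "payload": {"deltas": [{"grip": 0, "translation": [0, -0.0004, 0.006], "twist": [0, 0, 0]}, {"grip": 0, "translation": [0, -0.0004, 0.012], "twist": [0, 0, 0]}, {"grip": 0, "translation": [0, -0.0004, 0.013], "twist": [0, 0, 0]}, {"grip": 0, "translation": [0, -0.0004, 0.013], "twist": [0, 0, 0]}]}}

```text
clock: 9.28
eef_pos: [0.5611, -0.1555, 0.0264]
tool_rot: [0.639, 0.769, -0.0, 0.001]
ft_force: [-0.8, -0.5, -4.7]
grip_width: 0.0295
```

```bash
python3 -c "
from h import *
st(33)"
```

```text
stage x,y mm [-0.23 -0.04] feet 36.61 Fx,y,z [-0.85 -0.38 -4.74] T [-0.02  0.05 -0.  ] clk 9.28 w 29.5
d mm [0.  0.2 3.6] twist [0.08 0.1  0.1 ]
```

{"api": "send_rows", "payload": {"deltas": [{"grip": 0, "translation": [0, 0.0002, 0.0015], "twist": [0, 0, 0]}, {"grip": 0, "translation": [0, 0.0002, 0.003], "twist": [0, 0, 0]}, {"grip": 0, "translation": [0, 0.0002, 0.0045], "twist": [0, 0, 0]}, {"grip": 0, "translation": [0, 0.0002, 0.0045], "twist": [0, 0, 0]}]}}

```text
clock: 9.78
eef_pos: [0.5611, -0.1554, 0.0218]
tool_rot: [0.639, 0.769, -0.0, 0.001]
ft_force: [-0.3, 0.1, -5.6]
grip_width: 0.0292
```

```bash
python3 -c "
from h import *
st(30)"
```

```text
stage x,y mm [-0.17  0.06] feet 31.96 Fx,y,z [-0.32  0.11 -5.59] T [0.01 0.02 0.03] clk 9.78 w 29.2
d mm [-0.1  0.2  2. ] twist [0.07 0.09 0.1 ]
```

Feet at 32 mm with no contact force, which is already below the rail top and so inside the cone mouth. Lowering further.

{"api": "send_rows", "payload": {"deltas": [{"grip": 0, "translation": [0, 0.0002, 0.0007], "twist": [0, 0, 0]}, {"grip": 0, "translation": [0, 0.0002, 0.0014], "twist": [0, 0, 0]}, {"grip": 0, "translation": [0, 0.0002, 0.002], "twist": [0, 0, 0]}, {"grip": 0, "translation": [0, 0.0002, 0.002], "twist": [0, 0, 0]}]}}

```text
clock: 10.28
eef_pos: [0.5614, -0.1554, 0.0202]
tool_rot: [0.639, 0.769, -0.0, 0.001]
ft_force: [-1.1, 0.0, -1.6]
grip_width: 0.0293
```

```bash
python3 -c "
from h import *
st(30)"
```

```text
stage x,y mm [ 0.1 -0. ] feet 30.39 Fx,y,z [-1.04  0.23 -1.58] T [ 0.04  0.35 -0.08] clk 10.28 w 29.3
d mm [ 0.  -0.1  0.4] twist [0.08 0.11 0.1 ]
```

{"api": "send_rows", "payload": {"deltas": [{"grip": 0, "translation": [0, -0.0004, 0.0004], "twist": [0, 0, 0]}, {"grip": 0, "translation": [0, -0.0004, 0.001], "twist": [0, 0, 0]}, {"grip": 0, "translation": [0, -0.0004, 0.001], "twist": [0, 0, 0]}]}}

```text
clock: 10.65
eef_pos: [0.5614, -0.1554, 0.02]
tool_rot: [0.639, 0.769, 0.0, 0.002]
ft_force: [-1.9, 2.2, 4.4]
grip_width: 0.0291
```

```bash
python3 -c "
from h import *
st(30)"
```

```text
stage x,y mm [ 0.15 -0.04] feet 30.22 Fx,y,z [-1.51  2.53  4.44] T [ 0.34  0.58 -0.16] clk 10.65 w 29.1
d mm [ 0.  -0.1  0.2] twist [0.15 0.12 0.1 ]
```

{"api": "send_rows", "payload": {"deltas": [{"grip": 0, "translation": [0.0003, -0.0003, -0.0008], "twist": [0.1, 0.1, 0]}, {"grip": 0, "translation": [0.0008, -0.0008, -0.0006], "twist": [0.1, 0.1, 0]}, {"grip": 0, "translation": [0.0008, -0.0008, -0.0006], "twist": [0.1, 0.1, 0]}]}}

```text
clock: 11.02
eef_pos: [0.5609, -0.1552, 0.0203]
tool_rot: [0.639, 0.769, 0.0, 0.001]
ft_force: [1.4, -0.6, -4.7]
grip_width: 0.0294
```

```bash
python3 -c "
from h import *
st(30)"
```

```text
stage x,y mm [-0.39  0.31] feet 30.51 Fx,y,z [ 1.24 -0.88 -4.68] T [-0.34 -0.25 -0.01] clk 11.03 w 29.4
d mm [-0.3  0.4  0.5] twist [0.07 0.06 0.09]
```

{"api": "send_rows", "payload": {"deltas": [{"grip": 0, "translation": [-0.0002, 0.0003, 0.0], "twist": [0.1, 0, 0]}, {"grip": 0, "translation": [-0.0002, 0.0003, 0.0008], "twist": [0.1, 0, 0]}, {"grip": 0, "translation": [-0.0002, 0.0003, 0.0008], "twist": [0.1, 0, 0]}, {"grip": 0, "translation": [-0.0002, 0.0003, 0.0008], "twist": [0.1, 0, 0]}]}}

```text
clock: 11.52
eef_pos: [0.5611, -0.1554, 0.0199]
tool_rot: [0.639, 0.769, -0.001, 0.0]
ft_force: [-2.2, -0.8, 2.8]
grip_width: 0.0294
```

```bash
python3 -c "
from h import *
st(30)"
```

```text
stage x,y mm [-0.22 -0.01] feet 30.11 Fx,y,z [-2.33 -0.38  2.76] T [-0.08  0.59 -0.13] clk 11.53 w 29.4
d mm [0.  0.2 0.1] twist [-0.04  0.08  0.08]
```

{"api": "send_rows", "payload": {"deltas": [{"grip": 0, "translation": [0, -0.0004, -0.0004], "twist": [0, 0, 0]}, {"grip": 0, "translation": [0.0001, -0.0006, -0.0004], "twist": [0, 0, 0]}, {"grip": 0, "translation": [0.0001, -0.0006, 0.0005], "twist": [0, 0, 0]}, {"grip": 0, "translation": [0.0001, -0.0006, 0.0005], "twist": [0, 0, 0]}]}}

```text
clock: 12.02
eef_pos: [0.561, -0.1554, 0.02]
tool_rot: [0.639, 0.769, -0.0, 0.001]
ft_force: [-0.2, 0.0, 2.1]
grip_width: 0.0296
```

```bash
python3 -c "
from h import *
st(30)"
```

```text
stage x,y mm [-0.27  0.04] feet 30.18 Fx,y,z [-0.19  0.07  2.09] T [-0.08  0.   -0.04] clk 12.03 w 29.6
d mm [-0.   0.3  0.2] twist [0.03 0.1  0.09]
```

Lateral force and torque are now close to zero with about 7.5 N on the seats, so the plate looks centred and home. Bedding it in.

{"api": "send_rows", "payload": {"deltas": [{"grip": 0, "translation": [0, 0, 0.0008], "twist": [0, 0, 0]}, {"grip": 0, "translation": [0, 0, 0.0013], "twist": [0, 0, 0]}, {"grip": 0, "translation": [0, 0, 0.0018], "twist": [0, 0, 0]}, {"grip": 0, "translation": [0, 0, 0.0018], "twist": [0, 0, 0]}]}}

```text
clock: 12.52
eef_pos: [0.5612, -0.1555, 0.0198]
tool_rot: [0.639, 0.769, -0.0, 0.001]
ft_force: [-3.6, 0.4, 10.0]
grip_width: 0.0292
```

```bash
python3 -c "
from h import *
st(30)"
```

```text
stage x,y mm [-0.15 -0.03] feet 30.05 Fx,y,z [-3.5   1.05  9.97] T [ 0.21  0.87 -0.11] clk 12.53 w 29.2
d mm [0.  0.1 0. ] twist [0.08 0.13 0.09]
```

{"api": "send_rows", "payload": {"deltas": [{"grip": 0, "translation": [0, -0.0005, 0.0016], "twist": [0, 0, 0]}, {"grip": 0, "translation": [0, -0.0005, 0.0016], "twist": [0, 0, 0]}, {"grip": 0, "translation": [0, -0.0005, 0.0016], "twist": [0, 0, 0]}, {"grip": 0, "translation": [0, -0.0005, 0.0016], "twist": [0, 0, 0]}]}}

```text
clock: 13.02
eef_pos: [0.5611, -0.1554, 0.0198]
tool_rot: [0.639, 0.769, 0.0, 0.002]
ft_force: [-1.7, 2.3, 9.5]
grip_width: 0.0293
```

```bash
python3 -c "
from h import *
st(30)"
```

```text
stage x,y mm [-0.17  0.  ] feet 30.05 Fx,y,z [-1.28  2.6   9.55] T [ 0.19  0.77 -0.12] clk 13.03 w 29.3
d mm [-0.   0.2  0. ] twist [0.16 0.15 0.1 ]
```

{"api": "send_rows", "payload": {"deltas": [{"grip": 0, "translation": [0.0002, -0.0004, 0.0016], "twist": [0.1, 0.1, 0]}, {"grip": 0, "translation": [0.0002, -0.0004, 0.0016], "twist": [0.1, 0.1, 0]}, {"grip": 0, "translation": [0.0002, -0.0004, 0.0016], "twist": [0.1, 0.1, 0]}, {"grip": 0, "translation": [0.0002, -0.0004, 0.0016], "twist": [0.1, 0.1, 0]}, {"grip": 0, "translation": [0.0002, -0.0004, 0.0016], "twist": [0.1, 0.1, 0]}]}}

```text
clock: 13.65
eef_pos: [0.5611, -0.1554, 0.0199]
tool_rot: [0.639, 0.769, 0.0, 0.001]
ft_force: [-2.1, 1.3, 9.4]
grip_width: 0.0293
```

```bash
python3 -c "
from h import *
st(30)"
```

```text
stage x,y mm [-0.16  0.02] feet 30.07 Fx,y,z [-1.83  1.62  9.39] T [ 0.12  0.75 -0.13] clk 13.65 w 29.3
d mm [-0.   0.2  0.1] twist [0.14 0.1  0.1 ]
```

{"api": "send_rows", "payload": {"deltas": [{"grip": 0, "translation": [0, -0.0003, 0.0006], "twist": [0, 0, 0]}, {"grip": 0, "translation": [0, -0.0003, 0.0002], "twist": [0, 0, 0]}, {"grip": 0, "translation": [0, -0.0003, 0.0002], "twist": [0, 0, 0]}]}}

```text
clock: 14.02
eef_pos: [0.5611, -0.1554, 0.02]
tool_rot: [0.639, 0.769, 0.001, 0.002]
ft_force: [-0.5, 1.3, 5.0]
grip_width: 0.0294
```

```bash
python3 -c "
from h import *
st(30)"
```

```text
stage x,y mm [-0.2   0.04] feet 30.17 Fx,y,z [-0.26  1.39  5.02] T [ 0.07  0.34 -0.1 ] clk 14.03 w 29.4
d mm [-0.   0.2  0.2] twist [0.17 0.1  0.11]
```

{"api": "send_rows", "payload": {"deltas": [{"grip": 0, "translation": [0, -0.0001, -0.0004], "twist": [0, 0, 0]}, {"grip": 0, "translation": [0, -0.0001, -0.0004], "twist": [0, 0, 0]}, {"grip": 0, "translation": [0, -0.0001, -0.0004], "twist": [0, 0, 0]}]}}

```text
clock: 14.4
eef_pos: [0.561, -0.1554, 0.02]
tool_rot: [0.639, 0.769, 0.001, 0.002]
ft_force: [1.6, -0.2, 0.4]
grip_width: 0.0295
```

```bash
python3 -c "
from h import *
st(30)"
```

```text
stage x,y mm [-0.26  0.05] feet 30.25 Fx,y,z [ 1.58 -0.46  0.45] T [-0.19 -0.1  -0.05] clk 14.4 w 29.5
d mm [-0.   0.3  0.2] twist [0.16 0.09 0.1 ]
```

Nearly neutral. Opening.

{"api": "send_rows", "payload": {"deltas": [{"grip": 0.5, "translation": [0, 0.0001, 0], "twist": [0, 0, 0]}, {"grip": 1, "translation": [0, 0.0001, 0], "twist": [0, 0, 0]}, {"grip": 1, "translation": [0, 0.0001, 0], "twist": [0, 0, 0]}, {"grip": 1, "translation": [0, 0.0001, 0], "twist": [0, 0, 0]}, {"grip": 1, "translation": [0, 0.0001, 0], "twist": [0, 0, 0]}]}}

```text
clock: 15.02
eef_pos: [0.5611, -0.1554, 0.0201]
tool_rot: [0.639, 0.769, 0.001, 0.002]
ft_force: [0.1, -0.1, -0.6]
grip_width: 0.0855
```

{"api": "send_rows", "payload": {"deltas": [{"grip": 1, "translation": [0, 0, -0.02], "twist": [0, 0, 0]}, {"grip": 1, "translation": [0, 0, -0.05], "twist": [0, 0, 0]}, {"grip": 1, "translation": [0, 0, -0.09], "twist": [0, 0, 0]}, {"grip": 1, "translation": [0, 0, -0.13], "twist": [0, 0, 0]}, {"grip": 1, "translation": [0, 0, -0.13], "twist": [0, 0, 0]}]}}

```text
clock: 15.65
eef_pos: [0.5635, -0.156, 0.1543]
tool_rot: [0.639, 0.769, 0.002, 0.005]
ft_force: [-0.3, -0.1, -0.7]
grip_width: 0.0854
```

```bash
python3 -c "
from h import *
st()
from workcell import camera
for n in ('wrist','side','scene'):
  c=camera(n);np.savez(n+'6.npz',**c);im=c['color']
  if n=='wrist': im=cv2.resize(np.clip(im[60:300,100:420]*1.2,0,255).astype(np.uint8),None,fx=2.5,fy=2.5)
  if n=='side': im=cv2.resize(np.clip(im[200:300,230:350]*1.3,0,255).astype(np.uint8),None,fx=6,fy=6,interpolation=cv2.INTER_CUBIC)
  cv2.imwrite(f'pics/{n}6.png',im)
"
```

```text
stage x,y mm [ 2.03 -1.03] feet 164.54 Fx,y,z [-0.36 -0.07 -0.74] T [ 0.   -0.02 -0.03] clk 15.65 w 85.4
```

View pics/wrist6.png

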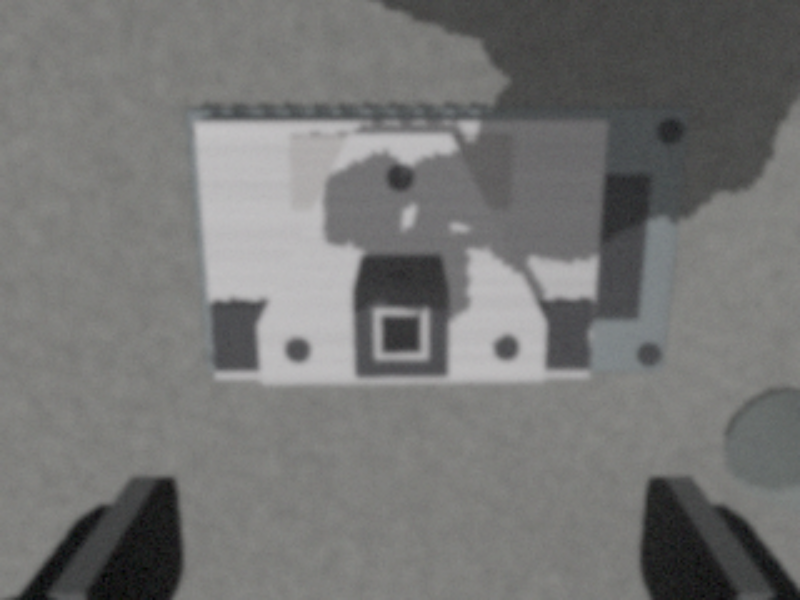

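View pics/side6.png

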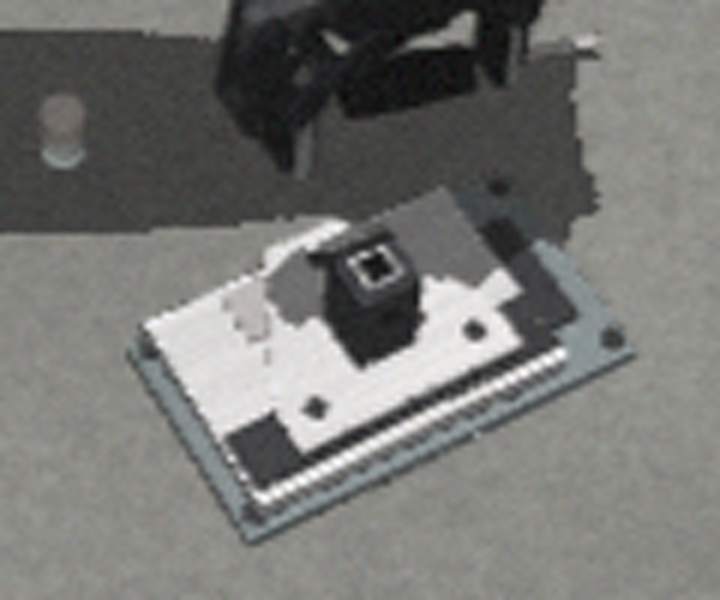

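View pics/scene6.png

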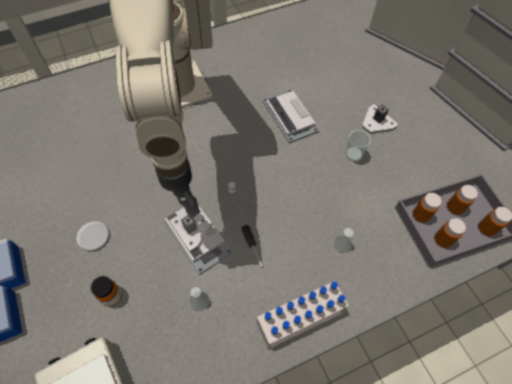

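```bash
python3 -c "
from h import *
c=load('wrist6');u=lambda x,y:(100+(x+.5)/2.5-.5,60+(y+.5)/2.5-.5)
W=[onz(c,u(*p),.047)[:2] for p in ((399.5,177.5),(297.5,349.5),(506.5,347.5))];print(np.round(np.array(W)*1e3,1))
f,a,b=W;d=b-a;m=(a+b)/2;y=f-m
print(np.linalg.norm(d),np.linalg.norm(y),np.degrees(np.arctan2(d[1],d[0])),m+y*22/65)
from workcell import bot
print(bot.job_done())"
```

```text
[[ 552.4 -112.9]
 [ 525.8 -184. ]
 [ 604.3 -168.7]]
0.08000179325870778 0.06467912806207651 10.976419916621811 [ 0.56076223 -0.15486999]
the job is handed in; nothing more can be done
None
```

The cell plate is sitting on the far-right stage, its feet home in the cone, groove and flat pad as far as I can measure. I bedded it in, released it and handed the job in at about 15.8 s.

**Locating:** I gripped the plate nearest the base by its block. I didn't feel along the rail for the cone. The wrist camera showed the cone directly, so I lowered onto that spot and found centre by feel. The feet went below the rail top without touching, and I nudged the plate until the side forces fell close to zero.

**Bedding:** The foot height read 30.05–30.2 mm against the 30 mm target. The bedding push was 9.4–10 N at the wrist, or about 15 N on the seats with the plate's weight, for about 1.2 s. I saw at most about 15 N on the seats, well under 30 N.

**Last checks:**
- **Position:** with the gripper open and clear, the cone-foot screw is at (525.8, -184.0) mm and the cone measured (526.0, -184.3) mm.
- **Fit:** foot spacing came out at 80.0 and 64.7 mm, against 80 and 65 mm. The plate's angle read 11.0° and the rail's about 10.5°, which is within what the camera can resolve.
- **Bench:** nothing else looked moved in the final scene view.

**What disagreed:**
- **Fingertips:** they sit about 38 mm short of the reported TCP. My first grasp therefore closed on top of the block with about 4 N and didn't move the plate. I went lower and gripped again.
- **Rail position:** it lies about 9 mm further toward stage -y from the base's centre than the text's -22 mm suggests, so I used the seats as seen.
- **Side force:** about 2 N remained while pushing, and it dropped away when I eased off.

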